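# Move the ink cartridge from its dock to the proof press

## Robot

A 6-joint arm with a two-finger parallel gripper is mounted at the origin on the work surface. World frame = base frame: x ahead of the robot, y to its left, z up, the work surface at z = 0. Lengths are in mm, angles in rad, forces in N, time in s.
With the tool pointing down it reaches from about 350 to 975 mm from the base axis. Payload 7.1 kg.
Tool frame: the origin (TCP) lies at the very end of the fingers, on their centre line; the grasp point (between the pads) lies 19 mm behind it (ctrl.pinch_z is the z of the grasp point in the tool frame, in mm); z points along the fingers, y is the direction in which the jaws open and shut (so a half turn about z gives the same grasp; the last joint's range is limited). The gripper opens to 88 mm and grips with 3 to 60 N. Pads are 20 mm wide; open, the fingers measure 115 mm over their backs; the gripper's body (75 mm by 178 mm) begins 61 mm behind the grasp point.
Start: joints at [1.151, 0.423, 1.63, -0, 1.089, -0.019], TCP at [243.814, 575.464, 189.475] pointing down, gripper open.
Joint ranges: [-3, 3], [-0.9, 2.11], [0.09, 2.58], [-1.31, 4.45], [0.11, 2.69], [-2.54, 2.54]. Speed limits (rad/s): [2.39, 2.39, 3.01, 3.14, 3.14, 3.14].

## Interface

Orientations are given as a rotation vector (axis times angle).
In Python, from workcell import get_obs, optics, ctrl gives the robot as it stands.
- The arm moves only by the shell command python3 -m jog 'ROWS'. ROWS is a JSON object of lists of equal length, an entry for each row: "delta_rot": the turn, a rotation vector about the tool's x, y, z in rad, a list of three; "translation": the shift along the tool's x, y, z in mm, a list of three; "hand": the opening, from -1 (shut) to 1 (fully open). In form: {"delta_rot": [[rx, ry, rz], ...], "translation": [[x, y, z], ...], "hand": [hand, ...]}. A call has 1 to 5 rows; each row is the pose to reach, as a shift and turn from the pose commanded when the call began, along the tool's axes at that moment; what a row does not reach only later rows make up. A row lasts 1/10 s, in which the tool goes at most 50 mm and 8.59 degrees, less where a joint would pass 70% of its speed; a pose out of reach is approached as far as the arm can. A call with a gripper value outside its range is refused whole. The fingers move at their own pace and stop on an object; the grip force is fixed at half the most. Time passes only in rows, so rows that repeat a pose let the fingers close. It gives the time, the measured TCP pose, the force and the opening at its end, in the units of the state.
- get_obs(): the state, without advancing time (a new reading comes with each control period).
- optics.get_image(name): name is "side" or "top" or "wrist"; returns the picture (420x560x3 uint8, red, green, blue); there is no depth.
- optics.calibration(name): a dict with "intrinsics" (3x3 intrinsics, pixels), "k1" (the pictures are not rectified: a ray, as slopes to the right and down, at radius r is drawn at 1 + k1 r^2 times it, then the intrinsics apply), "cam_to_world" (4x4, takes a point from camera to world coordinates). Camera axes: x right, y up, looking along -z (the intrinsics and any distortion apply to the point x, -y, -z); pixel columns grow to the right and rows downward; lengths in mm; the calibration is good to about 2 mm. A picture is of the moment at which its call begins: read the wrist's pose just before it. calibration takes no time and is no camera call; for the wrist camera it gives the pose at the moment of the call.
- ctrl.close_job(): hands the job in, once; it reports no verdict.
The state is a dict: "t": time; "qpos": joint angles; "qvel": joint speeds; "joint_torque": joint torques, N m; "ee_pos": TCP position; "orientation": TCP orientation; "ft_force": force on the tool from outside, world axes, zero at the start; "moment": the same for the moment, N m; "width": finger opening in mm.
Only numpy, scipy, OpenCV 4.12 (cv2) and the standard library are available. Lean on these libraries where they do the work, as an engineer would, in place of code of your own. Each camera call takes 0.05 s, during which the arm holds its last target. There are 200 camera calls.

## Task

Take the ink cartridge out of its storage dock by pressing it down until the push-push catch lets go and the dock pops it up, then put it in the empty bay of the proof press and press it down until the catch there holds it. The catches trip at a different depth each time, so go by feel and stop as soon as you reach the firm end of the travel, without forcing it; leave the other things on the table where they are.

Things in the scene. Friction and masses are not known exactly. Their poses are not given: they have to be found in the camera images.
- cartridge: black ink cartridge, upright block 56 (x) x 32 (y) x 75 mm high, flat top, foot rounded 4 mm, 0.1 to 0.2 kg. Origin at the centre of its underside, z up; either way round fits. Stands loose on the dock's lift plate, at first held down, top 22 mm above the deck; popped up, 40 mm above it: then grip it across its 32 mm. Pressed to the stop, the top stays above the deck
- dock: storage dock: plain grey block on a wider black foot, fixed, with one upright bay open at the top; deck 80 mm wide (y), 85 mm above the table, from -45 to +72 mm in x. Origin on the table under the bay's middle, z up, x along the bay's 58.4 mm, y across its 34.4 mm (1.2 mm play each side of the cartridge).
- dock_mouth (a point): middle of the dock's bay mouth, level with its deck. The catch changes over (lets go, or holds) only where the plate is pushed past the held position by 7.5 to 18.5 mm: unseen, different in each bay and each time. A stiff stop (30 N/mm) begins 1.5 mm further: feel for the force climbing past 13 N; over 20 N strains it
- dock_lift: sprung lift plate in the dock's bay, sliding straight up and down on a push-push catch. Origin at the centre of its top face, z up: 35 mm below the deck popped up, 53 mm below it when held. Upward spring 6 N (up) to 10 N (deepest); damping adds 1 N per 10 mm/s. A push that is too short returns to where it began. Starts held, under the cartridge
- press: proof press: white, fixed, the same kind of bay at its front; behind (to +x 225 mm) a black drum between cheeks, 200 mm wide, crank at +y (out to 150 mm), all lower than the deck; deck 80 mm wide (y), 85 mm above the table, from -45 to +72 mm in x. Origin on the table under the bay's middle, z up, x along the bay's 58.4 mm, y across its 34.4 mm (1.2 mm play each side of the cartridge).
- press_mouth (a point): middle of the press's bay mouth, level with its deck. The catch changes over (lets go, or holds) only where the plate is pushed past the held position by 7.5 to 18.5 mm: unseen, different in each bay and each time. A stiff stop (30 N/mm) begins 1.5 mm further: feel for the force climbing past 13 N; over 20 N strains it
- press_lift: sprung lift plate in the press's bay, sliding straight up and down on a push-push catch. Origin at the centre of its top face, z up: 35 mm below the deck popped up, 53 mm below it when held. Upward spring 6 N (up) to 10 N (deepest); damping adds 1 N per 10 mm/s. A push that is too short returns to where it began. Starts popped up, empty
- brayer: ink roller with a wooden handle, 190 x 100 mm, lying on the table; bystander, origin under the roller
- ink_tin: closed tin, 80 mm across, 55 mm high; bystander, origin under its centre
- ink_knife: spatula-like ink knife 200 mm long, lying; bystander
- type_line: line of metal type, 22 x 100 x 23 mm; bystander, origin under its centre
- sort_large: single metal type block 18 x 12 x 23 mm; bystander
- sort_small: single metal type block 10 x 12 x 23 mm; bystander
- cleaner: closed white bottle, 60 mm across, 150 mm high; bystander
Things that resemble listed ones, but are neither listed nor needed, are in the scene too. Leave any orange look-alike of the dock alone.

How it is judged:
By the outcome, as a careful person would: the job done as asked, in the order asked, and still so for the second after the job is handed in, with the robot touching nothing.
It also fails if it takes over 64 s, if anything falls off the work surface, if the arm or the gripper's body presses on something with over 40 N, if the wrist force passes 120 N, or if a joint passes its speed limit or range.

## Working session

There is one attempt and no reset: what is moved stays moved. The work goes in short steps, Python scripts to look and compute and a shell command to move; the robot and the scene stay as the last step left them, time stands still between calls to the robot, and variables do not carry over. Pictures are saved under pics/ and viewed, about 8 in all and at most 12, crops included, and the job is handed in when it is done.

```bash
mkdir -p pics; ls; python3 - <<'E'
from workcell import get_obs, optics, ctrl
import cv2, numpy as np
for n in ("top","side"):
    im=optics.get_image(n); cv2.imwrite(f"pics/{n}0.png",im[:,:,::-1])
    c=optics.calibration(n); print(n,np.round(c["intrinsics"],1).tolist(),c["k1"],np.round(c["cam_to_world"],3).tolist())
print(get_obs(), ctrl.pinch_z)
a=cv2.imread("pics/top0.png");b=cv2.imread("pics/side0.png")
E
```

```text
pics
top [[391.1, 0.0, 279.1], [0.0, 391.1, 210.1], [0.0, 0.0, 1.0]] -0.08357022985731544 [[0.022, 0.989, -0.147, 265.662], [-0.999, 0.018, -0.033, -2.603], [-0.03, 0.148, 0.989, 1157.682], [0.0, 0.0, 0.0, 1.0]]
side [[426.5, 0.0, 274.2], [0.0, 426.5, 205.3], [0.0, 0.0, 1.0]] -0.062327621663866295 [[0.913, 0.247, -0.325, 7.857], [-0.408, 0.522, -0.749, -996.839], [-0.015, 0.817, 0.577, 832.615], [0.0, 0.0, 0.0, 1.0]]
{'t': 0.1, 'qpos': array([ 1.15103304e+00,  4.23738883e-01,  1.63054413e+00, -2.90845417e-05,
        1.08856176e+00, -1.89539291e-02]), 'qvel': array([-0.00102623, -0.00183207, -0.00171558,  0.00134917, -0.00099222,
        0.00076225]), 'joint_torque': array([ 4.00107256e-04, -5.45611525e+01, -2.74325538e+01,  6.46485295e-02,
        1.87472353e-02, -5.16231410e-05]), 'ee_pos': array([243.60960083, 575.03419233, 188.82267351]), 'orientation': array([-6.25313908e-01, -3.07847840e+00,  1.92834723e-03]), 'ft_force': array([ 0.45757311, -0.01573625,  0.48601792]), 'moment': array([-0.01309567,  0.04017935,  0.02720995]), 'width': 87.82545771974438} -18.700000000000003
```

View pics/top0.png

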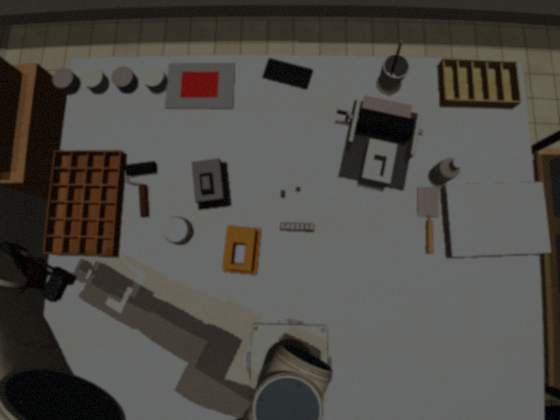

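View pics/side0.png

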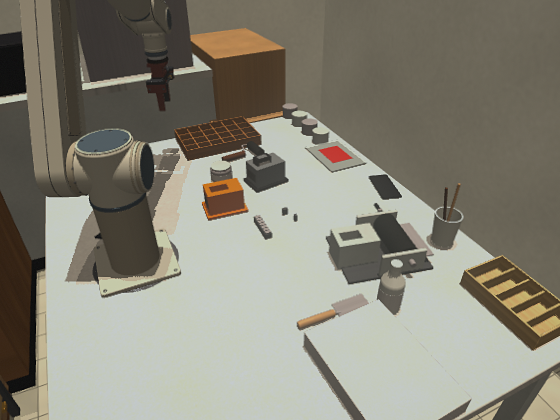

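The top view shows a grey dock on a black foot at about (208,182) with a black block in its bay. The orange look-alike at (241,250) is to be left alone. The white press is at about (378,165), with an empty bay and the drum towards the image top. The grey block is the one described, so I'll confirm it in an enlarged crop.

```bash
cat > h.py <<'E'
import numpy as np, cv2
from workcell import get_obs, optics, ctrl
def ray(c,uv,z):
    """pixels -> world points on plane z"""
    uv=np.asarray(uv,float).reshape(-1,1,2); K=np.array(c["intrinsics"])
    p=cv2.undistortPoints(uv,K,np.array([c["k1"],0,0,0.])) [:,0]
    T=np.array(c["cam_to_world"]); d=np.c_[p[:,0],-p[:,1],-np.ones(len(p))]@T[:3,:3].T; o=T[:3,3]
    return o+d*((z-o[2])/d[:,2])[:,None]
def proj(c,P):
    T=np.array(c["cam_to_world"]); q=(np.asarray(P,float).reshape(-1,3)-T[:3,3])@T[:3,:3]
    x,y=q[:,0]/-q[:,2],-q[:,1]/-q[:,2]; s=1+c["k1"]*(x*x+y*y); K=np.array(c["intrinsics"])
    return np.c_[K[0,0]*x*s+K[0,2],K[1,1]*y*s+K[1,2]]
E
python3 - <<'E'
import cv2,numpy as np
a=cv2.imread("pics/top0.png");b=cv2.imread("pics/side0.png")
f=lambda i,x,y,w,h:cv2.resize(np.clip(i[y:y+h,x:x+w]*2.0,0,255).astype(np.uint8),(400,300),interpolation=cv2.INTER_CUBIC)
cv2.imwrite("pics/c1.png",np.vstack([np.hstack([f(a,170,150,80,60),f(a,330,120,100,75)]),np.hstack([f(b,225,135,80,60),f(b,320,190,120,90)])]))
E
```

```text
(no output)
```

View pics/c1.png

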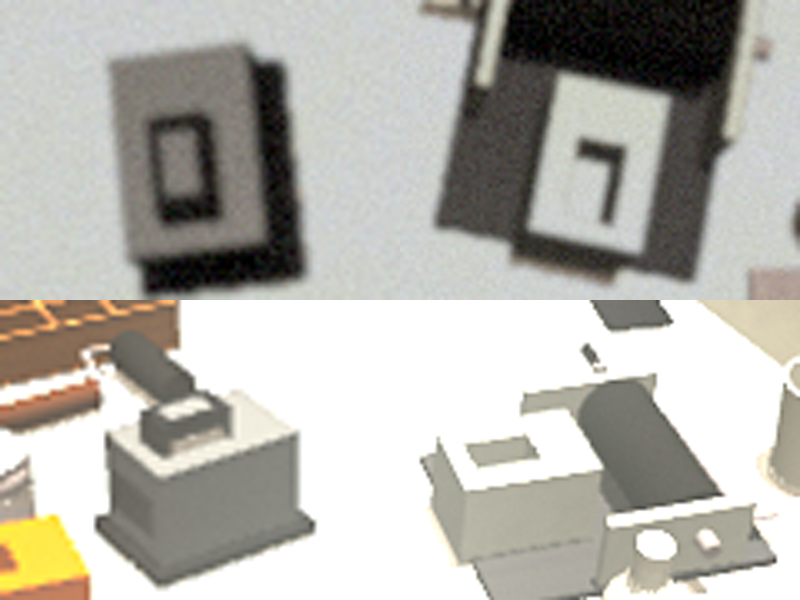

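The crop confirms it. The grey dock, with the black cartridge standing proud, and the white press with its drum both fit the descriptions. Next I'll turn the deck corners into poses.

```bash
python3 - <<'E'
from h import *
from scipy.spatial.transform import Rotation as R
c=optics.calibration("top"); s=optics.calibration("side")
im=cv2.imread("pics/top0.png")
def fit(W):  # corners order: (+x,+y),(+x,-y),(-x,-y),(-x,+y)
    M=np.array([[72,40],[72,-40],[-45,-40],[-45,40]],float); m=M.mean(0); w=W[:,:2].mean(0)
    A=(W[:,:2]-w); B=M-m; th=np.arctan2((B[:,0]*A[:,1]-B[:,1]*A[:,0]).sum(),(B*A).sum())
    r=np.array([[np.cos(th),-np.sin(th)],[np.sin(th),np.cos(th)]]); o=w-r@m
    return o,th,np.round(A-(r@B.T).T,1)
D=np.array([[110,62],[245,45],[268,245],[135,262]])/5+[170,150]-.4
P=np.array([[162,72],[270,92],[242,255],[127,232]])/4+[330,120]-.4
for n,q in(("dock",D),("press",P)):
    o,th,res=fit(ray(c,q,85)); print(n,o,th,res.tolist())
    m=[[*o,85]]; print(proj(s,m), proj(s,[[*(o+60*np.array([np.cos(th),np.sin(th)])),85]]))
# wrist
w=optics.calibration("wrist");T=np.array(w["cam_to_world"]);ob=get_obs()
Rt=R.from_rotvec(ob["orientation"]).as_matrix(); print("cam in tool",Rt.T@(T[:3,3]-ob["ee_pos"]),np.round(Rt.T@T[:3,:3],3)); print("tool",np.round(Rt,3))
print(w["intrinsics"],w["k1"])
E
```

```text
dock [494.16407654 235.56367663] 0.1608238548378481 [[1.1, -0.2], [-0.9, 1.2], [-1.1, 1.4], [0.8, -2.5]]
[[260.95909227 162.38764979]] [[275.07268446 157.69805221]]
press [ 560.09959339 -245.79962913] -0.19753764159426074 [[0.7, -1.6], [3.1, -0.2], [-1.5, -0.1], [-2.2, 2.0]]
[[350.12687982 235.22916043]] [[370.38639464 231.93259776]]
cam in tool [  70.48262792    0.39341734 -194.88461766] [[ 0.     0.966  0.259]
 [ 1.    -0.    -0.001]
 [-0.001  0.259 -0.966]]
tool [[-0.921  0.39  -0.   ]
 [ 0.39   0.921 -0.001]
 [-0.    -0.001 -1.   ]]
[[368.51140284   0.         279.4181778 ]
 [  0.         368.51140284 208.40397043]
 [  0.           0.           1.        ]] 0.03333879125740056
```

```bash
python3 -m jog '{"delta_rot":[[0,0,-0.11],[0,0,-0.22],[0,0,-0.34],[0,0,-0.45],[0,0,-0.56]],"translation":[[-30,-18,0],[-70,-41,0],[-110,-65,0],[-150,-89,0],[-181,-107,0]],"hand":[-1,-1,-1,-1,-1]}'
python3 - <<'E'
from h import *
from scipy.spatial.transform import Rotation as R
o=get_obs();Rt=R.from_rotvec(o["orientation"]).as_matrix();print(o["t"],o["ee_pos"],o["width"],Rt.round(3).tolist());print(Rt.T@(np.array([494,236,189])-o["ee_pos"]))
E
```

```text
t: 0.6
ee_pos: [369.5, 404.0, 189.2]
orientation: [0.256, -3.131, 0.001]
ft_force: [-0.4, 0.4, -0.4]
width: 51.1
0.6 [369.48184275 403.99929373 189.15088392] 51.099343765040146 [[-0.987, -0.163, -0.0], [-0.163, 0.987, -0.001], [0.001, -0.001, -1.0]]
[ -95.55886078 -186.00268866    0.24674184]
```

```bash
python3 -m jog '{"delta_rot":[[0,0,0],[0,0,0],[0,0,0],[0,0,0],[0,0,0]],"translation":[[-20,-39,0],[-43,-84,0],[-66,-128,0],[-86,-167,0],[-95.5,-186,0]],"hand":[-1,-1,-1,-1,-1]}'
python3 -m jog '{"delta_rot":[[0,0,0],[0,0,0]],"translation":[[0,0,0],[0,0,0]],"hand":[-1,-1]}'
python3 - <<'E'
from h import *
c=optics.calibration("wrist"); im=optics.get_image("wrist"); np.save("w1.npy",np.array([c],dtype=object),allow_pickle=True)
cv2.imwrite("pics/w1.png",im[:,:,::-1]); v=np.clip(im*1.5,0,255).astype(np.uint8)[:,:,::-1].copy()
for z in (85,107): print(z,proj(c,[[494.2,235.6,z]]))
print(proj(c,[[*get_obs()["ee_pos"]]]))
cv2.imwrite("pics/w1b.png",v)
E
```

```text
t: 1.1
ee_pos: [494.0, 234.9, 189.3]
orientation: [0.246, -3.132, 0.001]
ft_force: [-0.2, 0.2, 0.5]
width: 11.4
t: 1.3
ee_pos: [492.2, 237.7, 189.2]
orientation: [0.248, -3.131, -0.0]
ft_force: [-0.1, 0.2, -0.3]
width: 0.2
85 [[275.93675681 198.70682818]]
107 [[275.72309113 205.32334101]]
[[279.80794409 238.87521036]]
```

View pics/w1b.png

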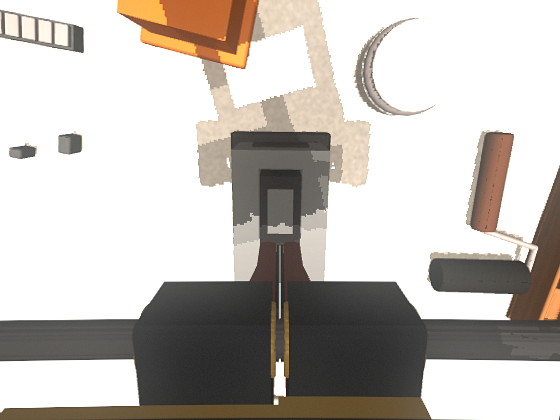

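The wrist view shows the cartridge at columns 261–300 and the deck at columns 232–329. Both centre on column 280.5, in line with the fingertips at column 280, and the edges are parallel to the image. I still need the row edges along x.

```bash
python3 - <<'E'
from h import *
c=np.load("w1.npy",allow_pickle=True)[0]; g=cv2.cvtColor(cv2.imread("pics/w1.png"),cv2.COLOR_BGR2GRAY).astype(int)
print("col280",g[125:250,276:285].mean(1).round().astype(int).tolist())
print("col263-266",g[125:250,262:266].mean(1).round().astype(int).tolist())
print("row215",g[210:220,225:340].mean(0).round().astype(int).tolist())
T=np.array(c["cam_to_world"]);print(T[:3,3])
for dx,z in((-45,85),(-45,0),(-28,107),(-28,85),(28,107),(72,85)):
    a=.161;print(dx,z,proj(c,[[492.2+dx*np.cos(a),237.7+dx*np.sin(a),z]]))
E
```

```text
col280 [111, 110, 110, 109, 109, 110, 104, 33, 38, 41, 41, 41, 41, 41, 40, 40, 40, 36, 35, 35, 36, 36, 43, 51, 51, 60, 69, 69, 68, 68, 68, 68, 68, 68, 67, 67, 67, 67, 67, 67, 67, 67, 67, 65, 49, 29, 29, 31, 30, 30, 30, 33, 35, 35, 35, 35, 35, 35, 35, 35, 35, 36, 35, 37, 56, 67, 66, 66, 66, 66, 66, 66, 66, 66, 66, 66, 66, 66, 66, 66, 66, 66, 66, 66, 66, 66, 66, 66, 66, 66, 66, 66, 66, 66, 66, 66, 65, 69, 103, 102, 115, 121, 126, 125, 125, 125, 125, 125, 117, 47, 52, 52, 53, 54, 52, 52, 53, 54, 55, 53, 47, 55, 55, 54, 54]
col263-266 [142, 132, 107, 107, 108, 106, 82, 36, 40, 42, 43, 42, 42, 42, 42, 41, 42, 36, 36, 36, 38, 39, 48, 51, 52, 67, 70, 69, 69, 70, 69, 70, 69, 69, 68, 69, 68, 69, 68, 68, 68, 68, 68, 62, 41, 31, 32, 32, 33, 32, 33, 36, 38, 37, 37, 37, 37, 37, 37, 38, 37, 37, 38, 38, 38, 37, 38, 38, 38, 37, 38, 39, 39, 39, 39, 39, 38, 39, 39, 40, 39, 40, 40, 39, 41, 40, 40, 39, 41, 40, 39, 40, 40, 40, 40, 41, 41, 40, 41, 43, 56, 56, 54, 55, 54, 55, 55, 55, 54, 55, 55, 54, 54, 55, 55, 54, 55, 48, 46, 47, 47, 47, 47, 46, 46]
row215 [206, 206, 208, 208, 208, 208, 208, 156, 67, 73, 74, 73, 73, 73, 73, 73, 72, 72, 72, 72, 71, 71, 71, 70, 72, 95, 95, 107, 99, 93, 93, 94, 94, 89, 63, 39, 41, 40, 41, 40, 39, 40, 53, 68, 67, 67, 67, 67, 66, 66, 66, 66, 66, 66, 66, 66, 66, 66, 66, 66, 66, 66, 66, 66, 66, 66, 67, 67, 38, 38, 39, 40, 40, 39, 40, 52, 84, 94, 93, 92, 87, 106, 98, 99, 99, 99, 98, 100, 112, 111, 106, 130, 128, 128, 128, 128, 128, 128, 128, 135, 127, 128, 182, 222, 219, 218, 218, 219, 218, 218, 218, 218, 218, 218, 218]
[422.86350973 226.67598274 384.13714431]
-45 85 [[278.62227743 142.04668749]]
-45 0 [[278.66418449 134.94293229]]
-28 107 [[278.68119968 167.34948723]]
-28 85 [[278.69070607 163.24798959]]
28 107 [[278.90744199 237.4038848 ]]
72 85 [[279.05309419 276.19580766]]
```

```bash
cat > guard.py <<'E'
import sys
from workcell import get_obs
o=get_obs(); f=o["ft_force"][2]; print("G",round(o["t"],2),"z",round(o["ee_pos"][2],2),"fz",round(f,2))
sys.exit(1 if abs(f)>float(sys.argv[1]) else 0)
E
python3 -m jog '{"delta_rot":[[0,0,0],[0,0,0],[0,0,0],[0,0,0],[0,0,0]],"translation":[[-6,1,15],[-6,1,40],[-6,1,62],[-6,1,74],[-6,1,77]],"hand":[-1,-1,-1,-1,-1]}'; python3 guard.py 3 && python3 -m jog '{"delta_rot":[[0,0,0],[0,0,0],[0,0,0],[0,0,0]],"translation":[[0,0,0],[0,0,0.7],[0,0,1.4],[0,0,2]],"hand":[-1,-1,-1,-1]}'; python3 guard.py 3
```

```text
t: 1.85
ee_pos: [496.9, 240.1, 110.5]
orientation: [0.252, -3.128, 0.002]
ft_force: [-0.3, -0.3, 0.2]
width: 0.6
G 1.85 z 110.45 fz 0.17
t: 2.25
ee_pos: [498.8, 240.0, 111.2]
orientation: [-0.249, 3.13, 0.001]
ft_force: [0.5, 0.3, 0.9]
width: 0.6
G 2.25 z 111.19 fz 0.91
```

```bash
Z='python3 guard.py'
python3 -m jog '{"delta_rot":[[0,0,0],[0,0,0],[0,0,0],[0,0,0]],"translation":[[0,0,0.7],[0,0,1.4],[0,0,2.1],[0,0,2.8]],"hand":[-1,-1,-1,-1]}' >/dev/null; $Z 12 && python3 -m jog '{"delta_rot":[[0,0,0],[0,0,0],[0,0,0]],"translation":[[0,0,0.7],[0,0,1.4],[0,0,2]],"hand":[-1,-1,-1]}'>/dev/null; $Z 12 && python3 -m jog '{"delta_rot":[[0,0,0],[0,0,0],[0,0,0]],"translation":[[0,0,0.7],[0,0,1.4],[0,0,2]],"hand":[-1,-1,-1]}'>/dev/null; $Z 12
```

```text
G 2.65 z 107.65 fz -0.27
G 2.95 z 105.57 fz -0.31
G 3.25 z 103.61 fz -0.73
```

```bash
python3 - <<'E'
from h import *
a=optics.get_image("wrist")[:,:,::-1]; b=optics.get_image("side")[:,:,::-1]; print(get_obs()["ee_pos"],get_obs()["ft_force"])
f=lambda i,x,y,w,h,W,H:cv2.resize(np.clip(i[y:y+h,x:x+w]*1.8,0,255).astype(np.uint8),(W,H),interpolation=cv2.INTER_CUBIC)
cv2.imwrite("pics/p1.png",np.hstack([f(a,190,120,180,180,400,400),f(b,210,90,110,110,400,400)]))
E
```

```text
[498.20558297 239.7305999  103.57060668] [-0.68431663  0.31914975 -0.83903951]
```

View pics/p1.png

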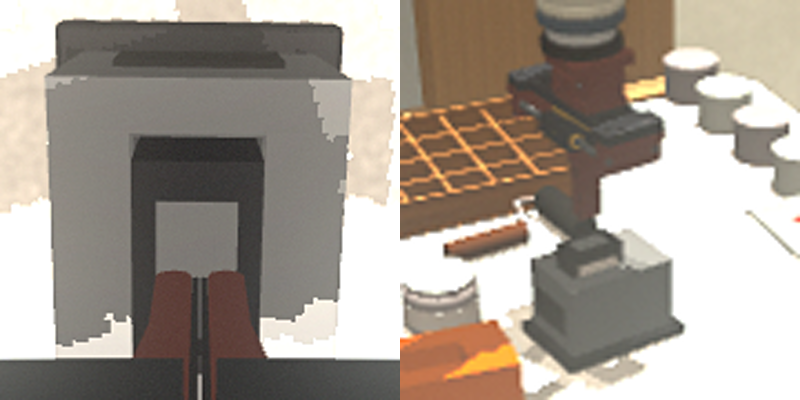

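```bash
python3 - <<'E'
from h import *
s=optics.calibration("side"); o=get_obs()
print("tcp",proj(s,[o["ee_pos"]]))
for z in (95,101,107,113): print(z,proj(s,[[498.2,239.7,z],[470.6,235.2,z],[525.8,244.2,z]]).round(1).tolist())
# cartridge top extents in side image (crop px -> image)
q=np.array([[600,248],[565,262],[590,232],[622,240]],float); q=(q-[400,0])*.275+[210,90]
print(q,ray(s,q,107).round(1).tolist())
w=optics.calibration("wrist"); 
for r,z in(((120+175*.45),107),((120+175*.45),100)): print(ray(w,[[280,r]],z))
E
```

```text
tcp [[261.38927564 157.029783  ]]
95 [[261.5, 159.2], [254.7, 161.4], [268.1, 157.0]]
101 [[261.4, 157.7], [254.7, 159.9], [268.1, 155.5]]
107 [[261.4, 156.2], [254.6, 158.4], [268.0, 154.0]]
113 [[261.3, 154.7], [254.5, 156.9], [268.0, 152.5]]
[[265.    158.2  ]
 [255.375 162.05 ]
 [262.25  153.8  ]
 [271.05  156.   ]] [[504.0, 220.6, 107.0], [463.4, 209.8, 107.0], [507.8, 254.6, 107.0], [529.6, 226.1, 107.0]]
[[474.24091036 236.57068662 107.        ]]
[[475.90340288 236.85986442 100.        ]]
```

```bash
python3 - <<'E'
from h import *
c1=np.load("w1.npy",allow_pickle=True)[0]; c2=optics.calibration("wrist")
im=optics.get_image("wrist"); g=cv2.cvtColor(im,cv2.COLOR_RGB2GRAY).astype(int)
print("rows145-250 col280",g[140:215,277:283].mean(1).round().astype(int).tolist())
print("row225",g[222:228,200:360].mean(0).round().astype(int).tolist())
a=.161;e=np.array([np.cos(a),np.sin(a)])
def tri(r1,r2):
    L=[]
    for c,r in((c1,r1),(c2,r2)):
        p=ray(c,[[280,r]],0)[0];o=np.array(c["cam_to_world"])[:3,3]; d=p-o; L.append((o[:2]@e,o[2],d[:2]@e/d[2]))
    z=(L[0][0]-L[0][2]*L[0][1]-L[1][0]+L[1][2]*L[1][1])/(L[1][2]-L[0][2]); return L[0][0]+L[0][2]*(z-L[0][1]),z
print("TCP along e",get_obs()["ee_pos"][:2]@e)
print("top front",tri(176.5,198.75)); print("deck front",tri(149.5,155)); print("base of cart at deck",tri(169.5,182))
print("label front",tri(189,120+202*.45))
E
```

```text
rows145-250 col280 [44, 43, 42, 39, 37, 37, 36, 37, 38, 38, 43, 55, 54, 53, 55, 70, 74, 73, 72, 72, 73, 72, 72, 72, 72, 72, 72, 72, 72, 71, 72, 71, 71, 71, 71, 70, 70, 71, 70, 71, 66, 56, 24, 27, 26, 26, 26, 26, 26, 25, 26, 27, 27, 32, 32, 32, 32, 32, 31, 32, 31, 31, 32, 32, 32, 31, 32, 32, 32, 30, 34, 66, 70, 69, 68]
row225 [224, 224, 223, 223, 223, 223, 224, 223, 223, 222, 222, 224, 203, 68, 77, 78, 78, 78, 78, 77, 77, 77, 77, 77, 76, 76, 76, 75, 75, 75, 74, 75, 75, 74, 74, 74, 74, 74, 73, 73, 73, 73, 72, 72, 72, 72, 72, 72, 70, 40, 35, 36, 36, 35, 35, 34, 36, 35, 34, 35, 62, 70, 69, 69, 69, 69, 68, 69, 68, 69, 68, 69, 69, 68, 68, 68, 68, 69, 68, 68, 69, 68, 69, 68, 69, 68, 68, 68, 68, 68, 68, 69, 68, 69, 69, 69, 70, 31, 32, 33, 34, 33, 34, 34, 35, 34, 34, 37, 67, 71, 70, 70, 71, 71, 71, 71, 72, 71, 72, 72, 72, 72, 72, 73, 73, 73, 73, 74, 74, 74, 74, 74, 74, 75, 75, 76, 76, 76, 76, 76, 76, 76, 75, 71, 161, 228, 224, 224, 226, 226, 226, 226, 226, 226, 227, 226, 224, 223, 224, 226]
TCP along e 530.2407488182554
top front (np.float64(494.28072762320824), np.float64(155.74757565745946))
deck front (np.float64(481.35389240130087), np.float64(118.6768071574625))
base of cart at deck (np.float64(500.4272611892957), np.float64(88.98524327012187))
label front (np.float64(512.2237851465084), np.float64(108.96600196780783))
```

```bash
Z='python3 guard.py'
python3 -m jog '{"delta_rot":[[0,0,0],[0,0,0],[0,0,0]],"translation":[[0,0,0.7],[0,0,1.4],[0,0,2]],"hand":[-1,-1,-1]}' >/dev/null; $Z 4 && python3 -m jog '{"delta_rot":[[0,0,0],[0,0,0],[0,0,0]],"translation":[[0,0,0.7],[0,0,1.4],[0,0,2]],"hand":[-1,-1,-1]}'>/dev/null; $Z 4 && python3 -m jog '{"delta_rot":[[0,0,0],[0,0,0],[0,0,0]],"translation":[[0,0,0.7],[0,0,1.4],[0,0,2]],"hand":[-1,-1,-1]}'>/dev/null; $Z 4
python3 - <<'E'
from h import *
b=optics.get_image("side")[:,:,::-1]; a=optics.get_image("wrist")[:,:,::-1]
f=lambda i,x,y,w,h,W,H:cv2.resize(np.clip(i[y:y+h,x:x+w]*1.8,0,255).astype(np.uint8),(W,H),interpolation=cv2.INTER_CUBIC)
cv2.imwrite("pics/p2.png",np.hstack([f(a,220,170,120,120,400,400),f(b,235,125,60,60,400,400)]))
E
```

```text
G 3.7 z 101.62 fz -0.06
G 4.0 z 99.58 fz -0.72
G 4.3 z 97.6 fz 0.13
```

View pics/p2.png

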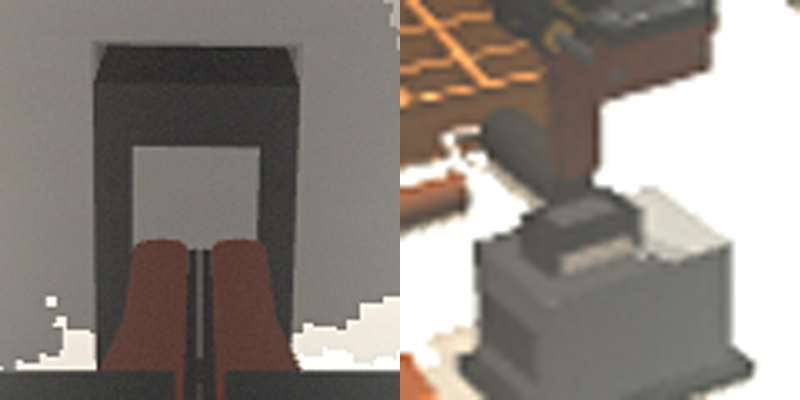

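The side view shows the fingertip at about (261,152). It is still clearly above the cartridge top, although the reported z is 97.6, so I'll keep descending by feel.

```bash
Z='python3 guard.py 4'
m(){ :; }
python3 -m jog '{"delta_rot":[[0,0,0],[0,0,0]],"translation":[[0,0,0.8],[0,0,1.6]],"hand":[-1,-1]}' >/dev/null; $Z && python3 -m jog '{"delta_rot":[[0,0,0],[0,0,0]],"translation":[[0,0,0.8],[0,0,1.6]],"hand":[-1,-1]}'>/dev/null; $Z && python3 -m jog '{"delta_rot":[[0,0,0],[0,0,0]],"translation":[[0,0,0.8],[0,0,1.6]],"hand":[-1,-1]}' >/dev/null; $Z && python3 -m jog '{"delta_rot":[[0,0,0],[0,0,0]],"translation":[[0,0,0.8],[0,0,1.6]],"hand":[-1,-1]}'>/dev/null; $Z && python3 -m jog '{"delta_rot":[[0,0,0],[0,0,0]],"translation":[[0,0,0.8],[0,0,1.6]],"hand":[-1,-1]}' >/dev/null; $Z && python3 -m jog '{"delta_rot":[[0,0,0],[0,0,0]],"translation":[[0,0,0.8],[0,0,1.6]],"hand":[-1,-1]}'>/dev/null; $Z
```

```text
G 4.6 z 96.04 fz 0.18
G 4.8 z 94.41 fz 0.62
G 5.0 z 92.8 fz -0.48
G 5.2 z 91.21 fz -0.24
G 5.4 z 89.6 fz 0.48
G 5.6 z 88.02 fz 0.26
```

```bash
python3 - <<'E'
from h import *
w=optics.calibration("wrist"); s=optics.calibration("side"); o=get_obs(); e=o["ee_pos"]; print(e,o["width"])
im=optics.get_image("side").astype(int); cv2.imwrite("pics/s3.png",im[:,:,::-1].astype(np.uint8))
m=(im[...,0]>1.35*im[...,2])&(im[...,0]<110)&(im[...,0]>15)
for r in range(138,166): print(r,im[r,256:268,0].tolist(), im[r,256:268,2].tolist())
for dz in (0,10,20,30):
  for dx in(0,-10): print(dz,dx,"side",proj(s,[e+[dx*.987,dx*.16,dz]]).round(1).tolist(),"wrist",proj(w,[e+[dx*.987,dx*.16,dz]]).round(1).tolist())
E
```

```text
[498.27575964 239.75369269  88.01637143] 0.5481941128562503
138 [65, 56, 57, 56, 57, 57, 57, 57, 59, 59, 58, 54] [42, 41, 41, 42, 42, 41, 42, 42, 43, 43, 45, 48]
139 [67, 57, 57, 56, 57, 57, 58, 58, 58, 58, 57, 56] [42, 42, 41, 41, 41, 43, 42, 43, 43, 43, 47, 51]
140 [66, 61, 57, 56, 57, 57, 57, 58, 58, 58, 59, 57] [42, 43, 43, 42, 42, 43, 42, 43, 43, 43, 44, 44]
141 [67, 58, 57, 56, 57, 57, 59, 58, 58, 59, 57, 56] [44, 41, 42, 42, 42, 43, 44, 43, 45, 47, 41, 41]
142 [69, 61, 57, 54, 58, 58, 58, 58, 56, 58, 68, 93] [44, 42, 43, 42, 43, 42, 43, 43, 41, 43, 56, 84]
143 [68, 60, 57, 55, 58, 58, 58, 58, 54, 104, 184, 209] [44, 43, 44, 43, 43, 43, 43, 43, 40, 95, 177, 207]
144 [55, 56, 56, 55, 59, 58, 58, 58, 53, 122, 208, 200] [46, 43, 43, 42, 43, 43, 43, 44, 38, 117, 202, 196]
145 [55, 55, 58, 59, 59, 58, 59, 58, 52, 121, 206, 199] [48, 46, 43, 43, 43, 44, 45, 43, 37, 116, 202, 195]
146 [56, 56, 59, 59, 59, 58, 58, 58, 53, 121, 205, 198] [49, 45, 43, 44, 44, 44, 43, 43, 37, 115, 201, 194]
147 [54, 57, 57, 56, 58, 59, 59, 59, 52, 121, 205, 199] [47, 46, 43, 43, 43, 44, 45, 44, 38, 114, 1
[... 1578 characters left out ...]
, 54, 71, 86, 94, 93, 92, 92, 92, 88, 76] [45, 45, 48, 61, 73, 80, 79, 78, 78, 79, 76, 69]
164 [50, 49, 54, 76, 93, 92, 91, 87, 77, 75, 66, 66] [45, 45, 49, 65, 79, 79, 78, 75, 69, 67, 62, 62]
165 [52, 50, 54, 74, 89, 78, 75, 66, 66, 67, 68, 68] [48, 45, 48, 65, 76, 70, 67, 61, 62, 62, 63, 64]
0 0 side [[261.5, 160.9]] wrist [[278.7, 239.3]]
0 -10 side [[259.2, 161.7]] wrist [[278.7, 222.2]]
10 0 side [[261.5, 158.4]] wrist [[278.7, 245.7]]
10 -10 side [[259.1, 159.2]] wrist [[278.7, 227.8]]
20 0 side [[261.4, 155.9]] wrist [[278.7, 252.7]]
20 -10 side [[259.0, 156.7]] wrist [[278.7, 234.0]]
30 0 side [[261.3, 153.4]] wrist [[278.7, 260.5]]
30 -10 side [[258.9, 154.2]] wrist [[278.7, 240.9]]
```

Both views put the visible closed fingertip about 30 mm above the nominal TCP. It is still over the cartridge top and nothing has touched, so I'll continue under guard.

```bash
Z='python3 guard.py 3.5'
python3 -m jog '{"delta_rot":[[0,0,0],[0,0,0]],"translation":[[0,0,1],[0,0,2]],"hand":[-1,-1]}' >/dev/null; $Z && python3 -m jog '{"delta_rot":[[0,0,0],[0,0,0]],"translation":[[0,0,1],[0,0,2]],"hand":[-1,-1]}'>/dev/null; $Z && python3 -m jog '{"delta_rot":[[0,0,0],[0,0,0]],"translation":[[0,0,1],[0,0,2]],"hand":[-1,-1]}' >/dev/null; $Z && python3 -m jog '{"delta_rot":[[0,0,0],[0,0,0]],"translation":[[0,0,1],[0,0,2]],"hand":[-1,-1]}'>/dev/null; $Z && python3 -m jog '{"delta_rot":[[0,0,0],[0,0,0]],"translation":[[0,0,1],[0,0,2]],"hand":[-1,-1]}' >/dev/null; $Z && python3 -m jog '{"delta_rot":[[0,0,0],[0,0,0]],"translation":[[0,0,1],[0,0,2]],"hand":[-1,-1]}'>/dev/null; $Z
python3 - <<'E'
from h import *
im=optics.get_image("side"); a=optics.get_image("wrist")
f=lambda i,x,y,w,h,W,H:cv2.resize(np.clip(i[y:y+h,x:x+w,::-1]*1.8,0,255).astype(np.uint8),(W,H),interpolation=cv2.INTER_CUBIC)
cv2.imwrite("pics/p3.png",np.hstack([f(a,0,0,560,420,400,400),f(im,225,115,80,80,400,400)]))
E
```

```text
G 5.85 z 86.03 fz -0.01
G 6.05 z 83.95 fz 0.09
G 6.25 z 81.98 fz 0.23
G 6.45 z 80.01 fz 0.96
G 6.65 z 77.97 fz -0.11
G 6.85 z 75.98 fz 0.1
```

View pics/p3.png

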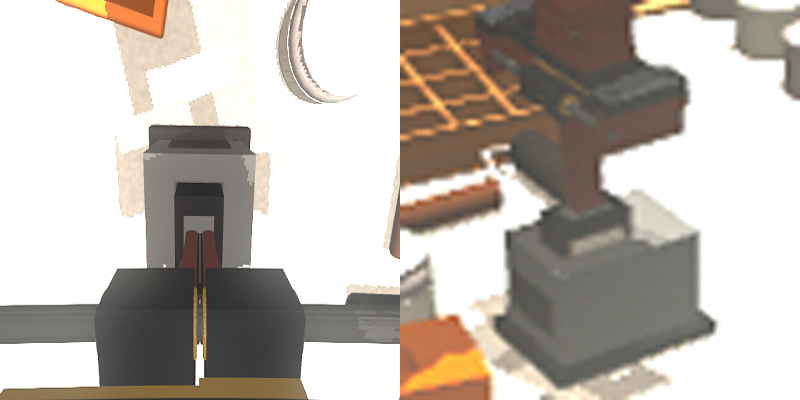

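```bash
Z='python3 guard.py 3.5'
python3 -m jog '{"delta_rot":[[0,0,0],[0,0,0]],"translation":[[0,0,0.8],[0,0,1.6]],"hand":[-1,-1]}' >/dev/null; $Z && python3 -m jog '{"delta_rot":[[0,0,0],[0,0,0]],"translation":[[0,0,0.8],[0,0,1.6]],"hand":[-1,-1]}'>/dev/null; $Z && python3 -m jog '{"delta_rot":[[0,0,0],[0,0,0]],"translation":[[0,0,0.8],[0,0,1.6]],"hand":[-1,-1]}' >/dev/null; $Z && python3 -m jog '{"delta_rot":[[0,0,0],[0,0,0]],"translation":[[0,0,0.8],[0,0,1.6]],"hand":[-1,-1]}'>/dev/null; $Z && python3 -m jog '{"delta_rot":[[0,0,0],[0,0,0]],"translation":[[0,0,0.8],[0,0,1.6]],"hand":[-1,-1]}' >/dev/null; $Z && python3 -m jog '{"delta_rot":[[0,0,0],[0,0,0]],"translation":[[0,0,0.8],[0,0,1.6]],"hand":[-1,-1]}'>/dev/null; $Z
```

```text
G 7.15 z 74.5 fz 3.24
G 7.35 z 73.4 fz 7.23
G 7.35 z 73.4 fz 7.23
G 7.35 z 73.4 fz 7.23
G 7.35 z 73.4 fz 7.23
G 7.35 z 73.4 fz 7.23
```

Contact at reported z≈74.6. Now the fine press, with a force check after every step.

```bash
Z='python3 guard.py 12.3'
python3 -m jog '{"delta_rot":[[0,0,0],[0,0,0],[0,0,0]],"translation":[[0,0,0.6],[0,0,1.2],[0,0,1.8]],"hand":[-1,-1,-1]}' >/dev/null; $Z && python3 -m jog '{"delta_rot":[[0,0,0],[0,0,0],[0,0,0]],"translation":[[0,0,0.6],[0,0,1.2],[0,0,1.8]],"hand":[-1,-1,-1]}' >/dev/null; $Z && python3 -m jog '{"delta_rot":[[0,0,0],[0,0,0],[0,0,0]],"translation":[[0,0,0.6],[0,0,1.2],[0,0,1.8]],"hand":[-1,-1,-1]}' >/dev/null; $Z
```

```text
G 7.65 z 71.66 fz 5.91
G 7.95 z 69.89 fz 6.16
G 8.25 z 68.12 fz 8.28
```

```bash
python3 guard.py 12.3 && python3 -m jog '{"delta_rot":[[0,0,0]],"translation":[[0,0,0]],"hand":[-1]}' >/dev/null; python3 guard.py 99
```

```text
G 8.25 z 68.12 fz 8.28
G 8.35 z 68.04 fz 7.14
```

```bash
Z='python3 guard.py 12.3'
python3 -m jog '{"delta_rot":[[0,0,0],[0,0,0],[0,0,0]],"translation":[[0,0,0.4],[0,0,0.8],[0,0,1.2]],"hand":[-1,-1,-1]}' >/dev/null; $Z &&
python3 -m jog '{"delta_rot":[[0,0,0]],"translation":[[0,0,0.3]],"hand":[-1]}' >/dev/null && $Z &&
python3 -m jog '{"delta_rot":[[0,0,0]],"translation":[[0,0,0.3]],"hand":[-1]}' >/dev/null && $Z &&
python3 -m jog '{"delta_rot":[[0,0,0]],"translation":[[0,0,0.3]],"hand":[-1]}' >/dev/null && $Z &&
python3 -m jog '{"delta_rot":[[0,0,0]],"translation":[[0,0,0.3]],"hand":[-1]}' >/dev/null && $Z &&
python3 -m jog '{"delta_rot":[[0,0,0]],"translation":[[0,0,0.3]],"hand":[-1]}' >/dev/null && $Z &&
python3 -m jog '{"delta_rot":[[0,0,0]],"translation":[[0,0,0.3]],"hand":[-1]}' >/dev/null && $Z &&
python3 -m jog '{"delta_rot":[[0,0,0]],"translation":[[0,0,0.3]],"hand":[-1]}' >/dev/null && $Z &&
python3 -m jog '{"delta_rot":[[0,0,0]],"translation":[[0,0,0.3]],"hand":[-1]}' >/dev/null && $Z &&
python3 -m jog '{"delta_rot":[[0,0,0]],"translation":[[0,0,0.3]],"hand":[-1]}' >/dev/null && $Z &&
python3 -m jog '{"delta_rot":[[0,0,0]],"translation":[[0,0,0.3]],"hand":[-1]}' >/dev/null && $Z &&
python3 -m jog '{"delta_rot":[[0,0,0]],"translation":[[0,0,0.3]],"hand":[-1]}' >/dev/null && $Z &&
python3 -m jog '{"delta_rot":[[0,0,0]],"translation":[[0,0,0.3]],"hand":[-1]}' >/dev/null && $Z &&
python3 -m jog '{"delta_rot":[[0,0,0]],"translation":[[0,0,0.3]],"hand":[-1]}' >/dev/null && $Z &&
python3 -m jog '{"delta_rot":[[0,0,0]],"translation":[[0,0,0.3]],"hand":[-1]}' >/dev/null && $Z &&
python3 -m jog '{"delta_rot":[[0,0,0]],"translation":[[0,0,0.3]],"hand":[-1]}' >/dev/null && $Z &&
python3 -m jog '{"delta_rot":[[0,0,0]],"translation":[[0,0,0.3]],"hand":[-1]}' >/dev/null && $Z
```

```text
G 8.65 z 66.91 fz 7.29
G 8.75 z 66.61 fz 6.82
G 8.85 z 66.31 fz 7.24
G 8.95 z 66.06 fz 8.48
G 9.05 z 65.78 fz 7.44
G 9.15 z 65.47 fz 6.81
G 9.25 z 65.19 fz 8.16
G 9.35 z 64.9 fz 8.13
G 9.45 z 64.59 fz 8.53
G 9.55 z 64.27 fz 7.73
G 9.65 z 64.01 fz 7.35
G 9.75 z 63.68 fz 8.06
G 9.85 z 63.41 fz 8.44
G 9.95 z 63.13 fz 7.05
G 10.05 z 62.84 fz 8.39
G 10.15 z 62.51 fz 8.0
G 10.25 z 62.24 fz 7.27
```

```bash
Z='python3 guard.py 12.3'
python3 -m jog '{"delta_rot":[[0,0,0]],"translation":[[0,0,0.3]],"hand":[-1]}' >/dev/null && $Z &&
python3 -m jog '{"delta_rot":[[0,0,0]],"translation":[[0,0,0.3]],"hand":[-1]}' >/dev/null && $Z &&
python3 -m jog '{"delta_rot":[[0,0,0]],"translation":[[0,0,0.3]],"hand":[-1]}' >/dev/null && $Z &&
python3 -m jog '{"delta_rot":[[0,0,0]],"translation":[[0,0,0.3]],"hand":[-1]}' >/dev/null && $Z &&
python3 -m jog '{"delta_rot":[[0,0,0]],"translation":[[0,0,0.3]],"hand":[-1]}' >/dev/null && $Z &&
python3 -m jog '{"delta_rot":[[0,0,0]],"translation":[[0,0,0.3]],"hand":[-1]}' >/dev/null && $Z &&
python3 -m jog '{"delta_rot":[[0,0,0]],"translation":[[0,0,0.3]],"hand":[-1]}' >/dev/null && $Z &&
python3 -m jog '{"delta_rot":[[0,0,0]],"translation":[[0,0,0.3]],"hand":[-1]}' >/dev/null && $Z &&
python3 -m jog '{"delta_rot":[[0,0,0]],"translation":[[0,0,0.3]],"hand":[-1]}' >/dev/null && $Z &&
python3 -m jog '{"delta_rot":[[0,0,0]],"translation":[[0,0,0.3]],"hand":[-1]}' >/dev/null && $Z &&
python3 -m jog '{"delta_rot":[[0,0,0]],"translation":[[0,0,0.3]],"hand":[-1]}' >/dev/null && $Z &&
python3 -m jog '{"delta_rot":[[0,0,0]],"translation":[[0,0,0.3]],"hand":[-1]}' >/dev/null && $Z &&
python3 -m jog '{"delta_rot":[[0,0,0]],"translation":[[0,0,0.3]],"hand":[-1]}' >/dev/null && $Z &&
python3 -m jog '{"delta_rot":[[0,0,0]],"translation":[[0,0,0.3]],"hand":[-1]}' >/dev/null && $Z &&
python3 -m jog '{"delta_rot":[[0,0,0]],"translation":[[0,0,0.3]],"hand":[-1]}' >/dev/null && $Z &&
python3 -m jog '{"delta_rot":[[0,0,0]],"translation":[[0,0,0.3]],"hand":[-1]}' >/dev/null && $Z &&
python3 -m jog '{"delta_rot":[[0,0,0]],"translation":[[0,0,0.3]],"hand":[-1]}' >/dev/null && $Z &&
python3 -m jog '{"delta_rot":[[0,0,0]],"translation":[[0,0,0.3]],"hand":[-1]}' >/dev/null && $Z &&
python3 -m jog '{"delta_rot":[[0,0,0]],"translation":[[0,0,0.3]],"hand":[-1]}' >/dev/null && $Z &&
python3 -m jog '{"delta_rot":[[0,0,0]],"translation":[[0,0,0.3]],"hand":[-1]}' >/dev/null && $Z &&
python3 -m jog '{"delta_rot":[[0,0,0]],"translation":[[0,0,0.3]],"hand":[-1]}' >/dev/null && $Z &&
python3 -m jog '{"delta_rot":[[0,0,0]],"translation":[[0,0,0.3]],"hand":[-1]}' >/dev/null && $Z
```

```text
G 10.35 z 61.92 fz 8.81
G 10.45 z 61.62 fz 7.82
G 10.55 z 61.33 fz 8.28
G 10.65 z 61.02 fz 7.78
G 10.75 z 60.71 fz 8.26
G 10.85 z 60.42 fz 7.69
G 10.95 z 60.13 fz 8.06
G 11.05 z 59.85 fz 8.62
G 11.15 z 59.54 fz 8.46
G 11.25 z 59.33 fz 10.94
G 11.35 z 59.18 fz 12.55
```

Firm end felt: the force climbed from 8.5 to 12.5 N over 0.35 mm. I'll make one tiny step more, then back off to let it pop up, open the hand and look.

```bash
python3 -m jog '{"delta_rot":[[0,0,0]],"translation":[[0,0,0.12]],"hand":[-1]}' >/dev/null; python3 guard.py 99
python3 -m jog '{"delta_rot":[[0,0,0],[0,0,0],[0,0,0],[0,0,0],[0,0,0]],"translation":[[0,0,-3],[0,0,-7],[0,0,-11],[0,0,-15],[0,0,-19]],"hand":[-1,-1,-1,-1,-1]}' |tail -2; python3 guard.py 99
python3 -m jog '{"delta_rot":[[0,0,0],[0,0,0],[0,0,0],[0,0,0],[0,0,0]],"translation":[[0,0,-4],[0,0,-9],[0,0,-16],[0,0,-36],[0,0,-66]],"hand":[-1,-1,-1,-1,0.3]}' |tail -2; python3 guard.py 99
python3 -m jog '{"delta_rot":[[0,0,0],[0,0,0],[0,0,0],[0,0,0]],"translation":[[0,0,0],[0,0,0],[0,0,0],[0,0,0]],"hand":[0.3,0.3,0.3,0.3]}' |tail -2; python3 guard.py 99
python3 - <<'E'
from h import *
o=get_obs();e=o["ee_pos"];w=optics.calibration("wrist");s=optics.calibration("side");print(e,o["width"])
a=optics.get_image("wrist"); im=optics.get_image("side"); cv2.imwrite("pics/w4.png",a[:,:,::-1]); cv2.imwrite("pics/s4.png",im[:,:,::-1]); np.save("w4.npy",np.array([w],dtype=object),allow_pickle=True)
y=np.array([-.16,.987,0])
for dz in(0,15,33): print(dz,proj(s,[e+[0,0,dz]+k*y*25 for k in(-1,1)]).round(1).tolist(),proj(w,[e+[0,0,dz]+k*y*25 for k in(-1,1)]).round(1).tolist())
f=lambda i,x,y,w,h,W,H:cv2.resize(np.clip(i[y:y+h,x:x+w,::-1]*1.8,0,255).astype(np.uint8),(W,H),interpolation=cv2.INTER_CUBIC)
cv2.imwrite("pics/p4.png",np.hstack([f(a,180,120,200,300,400,600),f(im,220,90,80,120,400,600)]))
E
```

```text
G 11.45 z 59.15 fz 12.38
ft_force: [-1.0, -0.1, 2.4]
width: 0.4
G 11.95 z 77.35 fz 2.35
ft_force: [0.5, 0.4, -0.2]
width: 5.4
G 12.45 z 142.6 fz -0.24
ft_force: [0.1, -0.7, 0.3]
width: 36.9
G 12.85 z 142.04 fz 0.33
[497.57007321 239.42002721 142.04459087] 36.8896015147507
0 [[264.7, 150.1], [257.2, 144.7]] [[234.1, 239.4], [323.4, 239.3]]
15 [[264.6, 146.3], [257.0, 140.8]] [[230.7, 249.2], [326.7, 249.1]]
33 [[264.5, 141.5], [256.8, 136.2]] [[225.8, 263.1], [331.5, 262.9]]
```

View pics/p4.png

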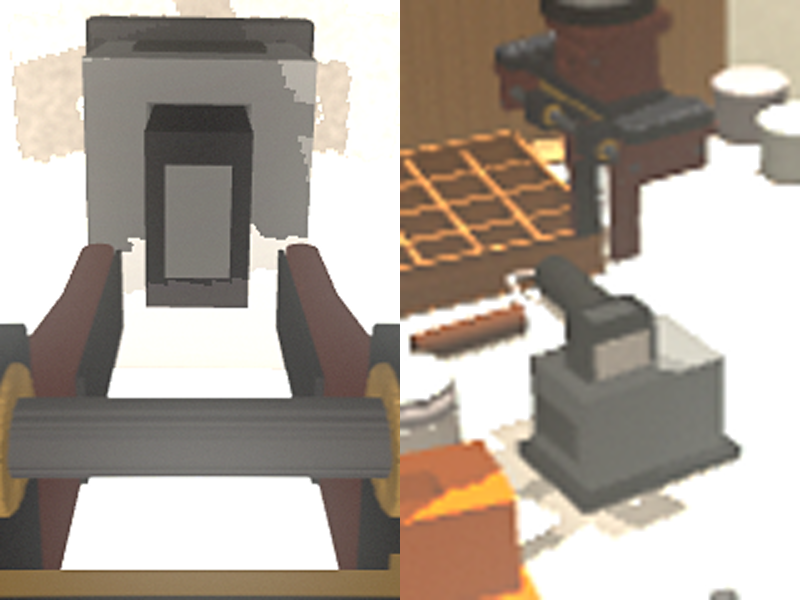

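The cartridge has popped up, and its label now stands clearly higher. In the wrist view its top spans rows 187–273, centred on column 278.5, which lines up with the tool. Now the x offset.

```bash
python3 - <<'E'
from h import *
w=np.load("w4.npy",allow_pickle=True)[0]; g=cv2.cvtColor(cv2.imread("pics/w4.png"),cv2.COLOR_BGR2GRAY).astype(int); e=get_obs()["ee_pos"]; a=.161; d=np.array([np.cos(a),np.sin(a)])
print(g[145:285,255:260].mean(1).round().astype(int).tolist())
for r,z in((186.5,125),(273,125),(202,125),(259,125),(186.5,121),(273,121)): p=ray(w,[[278.5,r]],z)[0]; print(r,z,p.round(1),((p-e)[:2]@d).round(2))
E
```

```text
[43, 57, 55, 56, 67, 77, 76, 75, 75, 75, 75, 74, 74, 74, 74, 74, 74, 74, 74, 73, 74, 73, 73, 73, 73, 74, 60, 43, 36, 35, 35, 33, 32, 31, 31, 32, 31, 31, 32, 30, 33, 38, 37, 37, 38, 37, 37, 38, 37, 38, 36, 36, 36, 38, 37, 37, 38, 37, 36, 36, 37, 38, 37, 37, 37, 37, 37, 38, 37, 37, 37, 37, 38, 37, 38, 38, 37, 38, 38, 39, 38, 38, 39, 39, 39, 39, 38, 40, 38, 38, 38, 39, 39, 39, 39, 39, 39, 40, 39, 39, 39, 39, 39, 39, 39, 40, 39, 39, 40, 40, 41, 39, 40, 40, 40, 40, 39, 55, 54, 54, 54, 53, 54, 54, 54, 54, 54, 51, 101, 154, 150, 149, 148, 148, 148, 148, 148, 148, 148, 148]
186.5 125 [471.3 235.  125. ] -26.85
273 125 [525.6 243.8 125. ] 28.19
202 125 [480.5 236.5 125. ] -17.48
259 125 [516.3 242.3 125. ] 18.81
186.5 121 [472.1 235.2 121. ] -26.03
273 121 [527.4 244.  121. ] 30.04
```

```bash
python3 -m jog '{"delta_rot":[[0,0,0],[0,0,0],[0,0,0],[0,0,0],[0,0,0]],"translation":[[0,0,3],[0,0,8],[0,0,12],[0,0,16],[0,0,20]],"hand":[0.6,0.6,0.6,0.6,0.6]}' |tail -3
python3 -m jog '{"delta_rot":[[0,0,0],[0,0,0],[0,0,0],[0,0,0],[0,0,0]],"translation":[[0,0,15],[0,0,32],[0,0,45],[0,0,54],[0,0,57]],"hand":[0.6,0.6,0.6,0.6,0.6]}' |tail -3;python3 guard.py 99
python3 -m jog '{"delta_rot":[[0,0,0],[0,0,0],[0,0,0],[0,0,0],[0,0,0]],"translation":[[0,0,0],[0,0,0],[0,0,0],[0,0,0],[0,0,0]],"hand":[0,-0.2,-1,-1,-1]}' |tail -3;python3 guard.py 99
python3 -m jog '{"delta_rot":[[0,0,0],[0,0,0],[0,0,0],[0,0,0],[0,0,0]],"translation":[[0,0,0],[0,0,0],[0,0,0],[0,0,0],[0,0,0]],"hand":[-1,-1,-1,-1,-1]}' ;python3 guard.py 99
```

```text
orientation: [0.25, -3.131, 0.0]
ft_force: [-0.2, -0.5, -0.3]
width: 70.3
orientation: [0.25, -3.13, 0.001]
ft_force: [-0.3, 0.2, -0.3]
width: 70.2
G 13.95 z 64.99 fz -0.31
orientation: [-0.25, 3.131, 0.0]
ft_force: [-0.2, -2.7, 0.6]
width: 33.5
G 14.45 z 66.41 fz 0.57
t: 14.95
ee_pos: [498.4, 239.8, 66.2]
orientation: [-0.25, 3.131, 0.0]
ft_force: [-0.7, -0.5, 3.4]
width: 32.0
G 14.95 z 66.24 fz 3.37
```

Gripped at 32.0 mm. Next I'll lift it and carry it to the hover over the press, at the same height as the earlier wrist view so the two can be compared.

```bash
python3 -m jog '{"delta_rot":[[0,0,0],[0,0,0],[0,0,0],[0,0,0],[0,0,0]],"translation":[[0,0,-4],[0,0,-14],[0,0,-34],[0,0,-60],[0,0,-77]],"hand":[-1,-1,-1,-1,-1]}' |tail -3;python3 guard.py 99
python3 -m jog '{"delta_rot":[[0,0,0.05],[0,0,0.12],[0,0,0.2],[0,0,0.28],[0,0,0.36]],"translation":[[0.5,-20,0],[1.5,-60,0],[3,-105,0],[4,-150,0],[5,-195,0]],"hand":[-1,-1,-1,-1,-1]}';python3 guard.py 99
python3 - <<'E'
from h import *
from scipy.spatial.transform import Rotation as R
o=get_obs();Rt=R.from_rotvec(o["orientation"]).as_matrix();print(Rt.round(3).tolist(),Rt.T@(np.array([564,-242,142])-o["ee_pos"]))
E
```

```text
orientation: [-0.25, 3.131, 0.001]
ft_force: [0.6, 0.3, -2.0]
width: 31.7
G 15.45 z 144.98 fz -2.0
t: 15.95
ee_pos: [524.1, 44.8, 143.7]
orientation: [0.319, 3.125, 0.0]
ft_force: [1.4, -0.3, -2.2]
width: 32.2
G 15.95 z 143.66 fz -2.18
[[-0.979, 0.202, 0.0], [0.202, 0.979, -0.0], [-0.0, 0.0, -1.0]] [ -97.09058709 -272.8365159     1.67382401]
```

```bash
python3 -m jog '{"delta_rot":[[0,0,0],[0,0,0],[0,0,0],[0,0,0],[0,0,0]],"translation":[[-15,-42,0],[-31,-86,0],[-47,-130,0],[-62,-174,0],[-75,-210,0]],"hand":[-1,-1,-1,-1,-1]}' |tail -2
python3 -m jog '{"delta_rot":[[0,0,0],[0,0,0],[0,0,0],[0,0,0],[0,0,0]],"translation":[[-12,-35,0],[-19,-55,0],[-22,-62.5,0],[-22,-62.5,0],[-22,-62.5,0]],"hand":[-1,-1,-1,-1,-1]}';python3 guard.py 99
python3 - <<'E'
from h import *
o=get_obs();e=o["ee_pos"];w=optics.calibration("wrist");a=optics.get_image("wrist");cv2.imwrite("pics/w5.png",a[:,:,::-1]); np.save("w5.npy",np.array([w,o],dtype=object),allow_pickle=True)
print(e,o["orientation"],o["width"])
cv2.imwrite("pics/p5.png",cv2.resize(a[100:310,140:420,::-1],(800,600),interpolation=cv2.INTER_CUBIC))
E
```

```text
ft_force: [0.5, 1.3, -2.1]
width: 31.8
t: 16.95
ee_pos: [564.6, -238.9, 143.0]
orientation: [-0.314, -3.125, -0.001]
ft_force: [0.5, 0.3, -0.9]
width: 32.1
G 16.95 z 142.99 fz -0.89
[ 564.55471464 -238.85487228  142.98828853] [-3.14306881e-01 -3.12504864e+00 -8.93234541e-04] 32.11259917880661
```

View pics/p5.png

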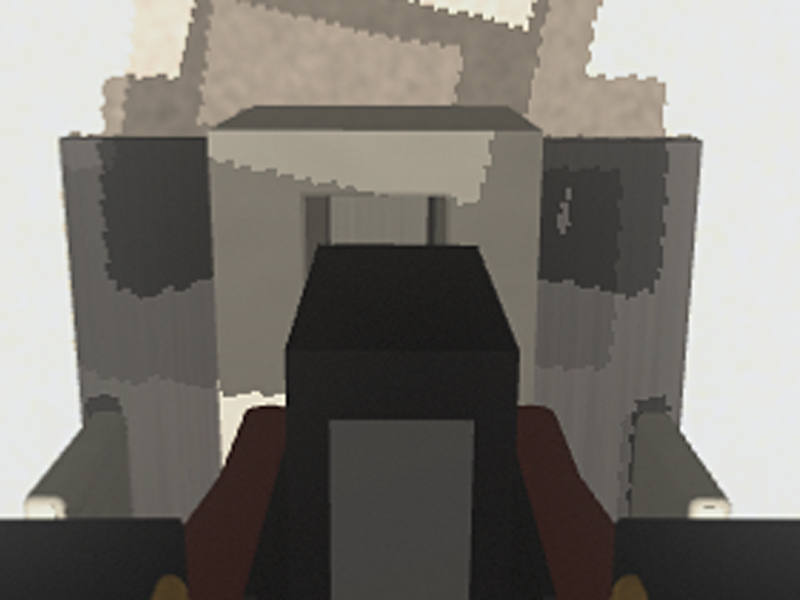

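The press bay mouth shows at crop columns 303–450 with its front edge at row 195. The deck spans columns 208–542 with its front edge at row 130. The held cartridge is about 5 mm too far to +y. I'll compare numerically with the dock view.

```bash
python3 - <<'E'
from h import *
w4=np.load("w4.npy",allow_pickle=True)[0]; w5,o5=np.load("w5.npy",allow_pickle=True)
e4=np.array([497.57,239.42,142.04]); e5=o5["ee_pos"]
g4=cv2.cvtColor(cv2.imread("pics/w4.png"),cv2.COLOR_BGR2GRAY).astype(int); g5=cv2.cvtColor(cv2.imread("pics/w5.png"),cv2.COLOR_BGR2GRAY).astype(int)
print("w5 col225 rows135-155",g5[135:156,225:235].mean(1).round().astype(int).tolist())
print("w5 bay rows160-180",g5[160:182,262:282].mean(1).round().astype(int).tolist())
print("w5 row160 L",g5[158:166,205:222].mean(0).round().astype(int).tolist(),"R",g5[158:166,320:338].mean(0).round().astype(int).tolist())
print("w5 row177 bay",g5[174:181,240:305].mean(0).round().astype(int).tolist())
print("w4 col235 rows140-160",g4[140:161,235:245].mean(1).round().astype(int).tolist())
print("w4 row160 L",g4[158:166,212:232].mean(0).round().astype(int).tolist(),"R",g4[158:166,328:348].mean(0).round().astype(int).tolist())
from scipy.spatial.transform import Rotation as R
for nm,w,e,yaw,pts in(("dock",w4,e4,.161,[(279,149.3),(279,171.7),(222,162),(337.5,162)]),("press",w5,e5,-.2,[(272,145.5),(272,168.2),(213.3,162),(329.3,162)])):
    d=np.array([[np.cos(yaw),np.sin(yaw)],[-np.sin(yaw),np.cos(yaw)]])
    print(nm,[(d@(ray(w,[p],85)[0]-e)[:2]).round(2).tolist() for p in pts], proj(w,[e]).round(1))
E
```

```text
w5 col225 rows135-155 [163, 156, 106, 90, 87, 88, 87, 86, 86, 88, 117, 164, 161, 160, 160, 160, 160, 160, 160, 159, 159]
w5 bay rows160-180 [157, 157, 157, 157, 157, 153, 151, 126, 115, 119, 119, 119, 119, 119, 119, 118, 118, 118, 118, 118, 118, 118]
w5 row160 L [60, 60, 60, 59, 59, 59, 58, 66, 102, 125, 123, 122, 122, 122, 122, 122, 123] R [117, 117, 118, 117, 117, 117, 117, 118, 119, 97, 57, 60, 57, 58, 58, 59, 59, 58]
w5 row177 bay [120, 120, 120, 120, 119, 110, 102, 75, 77, 77, 78, 78, 79, 78, 65, 89, 120, 117, 118, 119, 118, 118, 120, 122, 118, 117, 118, 119, 119, 117, 118, 118, 118, 117, 117, 119, 119, 118, 118, 119, 115, 118, 118, 117, 118, 119, 118, 120, 121, 88, 50, 54, 68, 82, 80, 80, 100, 111, 119, 118, 118, 118, 118, 117, 118]
w4 col235 rows140-160 [54, 59, 59, 59, 59, 59, 58, 58, 60, 74, 78, 77, 77, 77, 77, 77, 77, 77, 77, 77, 76]
w4 row160 L [123, 124, 125, 126, 126, 126, 126, 127, 124, 97, 77, 79, 79, 79, 78, 78, 78, 78, 78, 77] R [98, 98, 99, 98, 98, 98, 99, 99, 98, 97, 122, 124, 122, 121, 121, 122, 122, 122, 123, 124]
dock [[-44.2, 0.21], [-28.89, 0.18], [-35.62, -38.79], [-35.5, 40.22]] [[278.7 239.3]]
press [[-46.76, -4.39], [-31.27, -4.47], [-35.53, -44.73], [-35.52, 34.91]] [[278.4 239.5]]
```

```bash
python3 - <<'E'
from h import *
w5,o5=np.load("w5.npy",allow_pickle=True); e=o5["ee_pos"]; yaw=-.2
g=cv2.cvtColor(cv2.imread("pics/w5.png"),cv2.COLOR_BGR2GRAY).astype(int)
d=np.array([[np.cos(yaw),np.sin(yaw)],[-np.sin(yaw),np.cos(yaw)]])
print("col",g[180:255,276:284].mean(1).round().astype(int).tolist())
print("row240",g[228:236,228:332].mean(0).round().astype(int).tolist())
print("row190",g[188:191,240:320].mean(0).round().astype(int).tolist())
for z in(198,202,206): print(z,[(d@(ray(w5,[p],z)[0]-e)[:2]).round(2).tolist() for p in((281,222.5),(240.5,224),(321.6,224))])
for z in (123,127,131): print(z,[(d@(ray(w5,[p],z)[0]-e)[:2]).round(2).tolist() for p in((279.3,186.2),(250.5,187),(308,187))])
E
```

```text
col [117, 117, 117, 118, 118, 86, 29, 32, 33, 33, 32, 33, 32, 32, 32, 32, 31, 31, 31, 31, 30, 30, 30, 30, 30, 30, 29, 29, 29, 28, 28, 29, 28, 28, 28, 28, 27, 27, 28, 27, 27, 27, 28, 32, 31, 32, 31, 32, 31, 32, 31, 31, 31, 31, 31, 30, 30, 30, 30, 30, 30, 29, 30, 30, 29, 28, 31, 66, 68, 67, 67, 67, 67, 67, 67]
row240 [114, 114, 114, 114, 114, 115, 115, 114, 115, 115, 116, 102, 29, 34, 34, 34, 35, 34, 33, 34, 34, 34, 34, 33, 33, 33, 33, 33, 33, 32, 33, 33, 32, 32, 32, 32, 32, 32, 32, 32, 31, 32, 31, 32, 32, 32, 31, 31, 31, 31, 31, 31, 31, 31, 31, 30, 31, 31, 31, 31, 30, 30, 30, 30, 30, 30, 30, 31, 31, 30, 30, 31, 31, 30, 30, 30, 30, 30, 30, 30, 31, 30, 31, 31, 31, 31, 31, 32, 31, 31, 32, 31, 31, 59, 117, 113, 112, 112, 112, 99, 100, 96, 96, 96]
row190 [119, 120, 119, 120, 119, 115, 100, 82, 77, 73, 35, 34, 34, 34, 34, 33, 34, 33, 33, 33, 33, 34, 33, 33, 33, 32, 33, 33, 34, 33, 32, 33, 33, 32, 34, 33, 32, 33, 33, 32, 32, 33, 33, 33, 33, 32, 32, 32, 33, 34, 33, 33, 32, 33, 33, 32, 32, 33, 33, 32, 32, 31, 32, 32, 33, 33, 31, 34, 76, 118, 115, 114, 114, 114, 115, 114, 114, 114, 115, 114]
198 [[-26.99, 1.09], [-26.38, -15.01], [-26.37, 17.23]]
202 [[-28.23, 1.06], [-27.64, -14.58], [-27.62, 16.75]]
206 [[-29.47, 1.04], [-28.89, -14.14], [-28.87, 16.26]]
123 [[-26.37, 0.51], [-25.89, -16.61], [-25.88, 17.58]]
127 [[-27.19, 0.51], [-26.72, -16.29], [-26.71, 17.26]]
131 [[-28.01, 0.5], [-27.55, -15.98], [-27.53, 16.93]]
```

Deck-relative correction: press x −1.7 and y −5.1, so tool +1.7, −5.1. Aligning and inserting under force guard.

```bash
Z='python3 guard.py 6'
python3 -m jog '{"delta_rot":[[0,0,0],[0,0,0],[0,0,0],[0,0,0],[0,0,0]],"translation":[[1,-3,6],[1.7,-5.1,20],[1.7,-5.1,32],[1.7,-5.1,35],[1.7,-5.1,35]],"hand":[-1,-1,-1,-1,-1]}' ;$Z &&
python3 -m jog '{"delta_rot":[[0,0,0],[0,0,0]],"translation":[[0,0,2],[0,0,4]],"hand":[-1,-1]}' |grep force;$Z &&
python3 -m jog '{"delta_rot":[[0,0,0],[0,0,0]],"translation":[[0,0,2],[0,0,4]],"hand":[-1,-1]}' |grep force;$Z &&
python3 -m jog '{"delta_rot":[[0,0,0],[0,0,0]],"translation":[[0,0,2],[0,0,4]],"hand":[-1,-1]}' |grep force;$Z &&
python3 -m jog '{"delta_rot":[[0,0,0],[0,0,0]],"translation":[[0,0,2],[0,0,4]],"hand":[-1,-1]}' |grep force;$Z
```

```text
t: 17.5
ee_pos: [561.5, -244.1, 106.7]
orientation: [-0.314, -3.124, -0.001]
ft_force: [0.8, -1.5, -1.9]
width: 32.0
G 17.5 z 106.7 fz -1.88
ft_force: [0.4, 0.0, -2.2]
G 17.7 z 104.31 fz -2.23
ft_force: [-0.3, 0.6, -1.7]
G 17.9 z 100.17 fz -1.7
ft_force: [-0.4, -0.0, -0.5]
G 18.1 z 95.98 fz -0.53
ft_force: [0.6, 1.2, -1.6]
G 18.3 z 91.88 fz -1.58
```

Entered freely (bottom about 9 mm below the deck, no side force). Continuing down.

```bash
Z='python3 guard.py 5'
python3 -m jog '{"delta_rot":[[0,0,0],[0,0,0]],"translation":[[0,0,2.5],[0,0,5]],"hand":[-1,-1]}' |grep force;$Z &&
python3 -m jog '{"delta_rot":[[0,0,0],[0,0,0]],"translation":[[0,0,2.5],[0,0,5]],"hand":[-1,-1]}' |grep force;$Z &&
python3 -m jog '{"delta_rot":[[0,0,0],[0,0,0]],"translation":[[0,0,2.5],[0,0,5]],"hand":[-1,-1]}' |grep force;$Z &&
python3 -m jog '{"delta_rot":[[0,0,0],[0,0,0]],"translation":[[0,0,2.5],[0,0,5]],"hand":[-1,-1]}' |grep force;$Z &&
python3 -m jog '{"delta_rot":[[0,0,0],[0,0,0]],"translation":[[0,0,1.5],[0,0,3]],"hand":[-1,-1]}' |grep force;$Z &&
python3 -m jog '{"delta_rot":[[0,0,0],[0,0,0]],"translation":[[0,0,1],[0,0,2]],"hand":[-1,-1]}' |grep force;$Z
```

```text
ft_force: [0.2, -0.1, -1.1]
G 18.5 z 86.85 fz -1.14
ft_force: [0.3, -0.8, -1.8]
G 18.7 z 81.82 fz -1.76
ft_force: [-0.1, -0.1, -1.7]
G 18.9 z 76.81 fz -1.68
ft_force: [-0.5, -0.3, -2.2]
G 19.1 z 71.83 fz -2.16
ft_force: [0.2, 0.5, -1.4]
G 19.3 z 68.92 fz -1.36
ft_force: [-0.1, -0.7, -1.2]
G 19.5 z 67.03 fz -1.2
```

```bash
python3 -m jog '{"delta_rot":[[0,0,0],[0,0,0],[0,0,0],[0,0,0],[0,0,0]],"translation":[[0,0,0.8],[0,0,0.8],[0,0,0.8],[0,0,0.8],[0,0,0.8]],"hand":[-1,0.3,0.3,0.3,0.3]}' |tail -3;python3 guard.py 99
python3 -m jog '{"delta_rot":[[0,0,0],[0,0,0],[0,0,0],[0,0,0],[0,0,0]],"translation":[[0,0,0],[0,0,-8],[0,0,-22],[0,0,-40],[0,0,-48]],"hand":[0.3,0.3,0.3,0.3,0.3]}' |tail -3;python3 guard.py 99
python3 -m jog '{"delta_rot":[[0,0,0],[0,0,0],[0,0,0],[0,0,0],[0,0,0]],"translation":[[0,0,0],[0,0,0],[0,0,0],[0,0,0],[0,0,0]],"hand":[0.3,-1,-1,-1,-1]}' |tail -3
python3 -m jog '{"delta_rot":[[0,0,0],[0,0,0],[0,0,0],[0,0,0]],"translation":[[0,0,0],[0,0,0],[0,0,0],[0,0,0]],"hand":[-1,-1,-1,-1]}';python3 guard.py 99
python3 - <<'E'
from h import *
a=optics.get_image("wrist"); im=optics.get_image("side")
f=lambda i,x,y,w,h,W,H:cv2.resize(np.clip(i[y:y+h,x:x+w,::-1]*1.3,0,255).astype(np.uint8),(W,H),interpolation=cv2.INTER_CUBIC)
cv2.imwrite("pics/p6.png",np.hstack([f(a,180,120,200,200,400,400),f(im,310,160,100,100,400,400)]))
E
```

```text
orientation: [0.315, 3.125, -0.0]
ft_force: [-0.3, -1.1, -0.2]
width: 56.8
G 20.0 z 66.41 fz -0.18
orientation: [0.315, 3.123, -0.002]
ft_force: [0.5, 0.0, 0.3]
width: 57.2
G 20.5 z 116.94 fz 0.28
orientation: [-0.315, -3.125, -0.001]
ft_force: [-0.3, -0.4, -0.1]
width: 28.8
t: 21.4
ee_pos: [562.3, -244.6, 114.2]
orientation: [0.315, 3.126, 0.0]
ft_force: [-0.6, -0.4, 0.3]
width: 0.5
G 21.4 z 114.24 fz 0.34
```

View pics/p6.png

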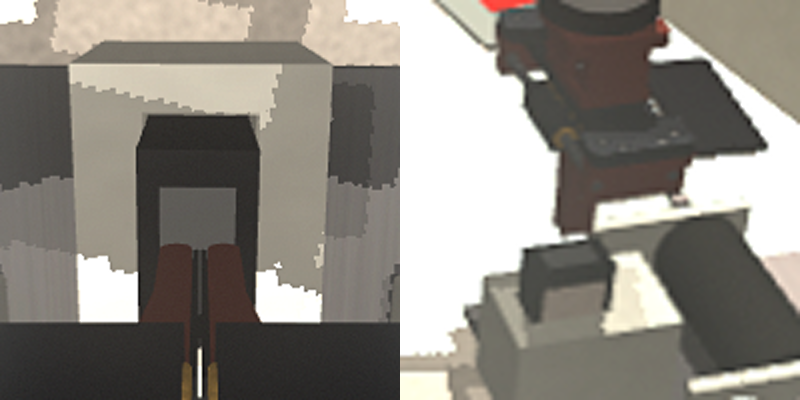

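The cartridge stands upright in the press bay, still up, with the closed fingers above its middle. Next, the press.

```bash
Z='python3 guard.py 12'
python3 -m jog '{"delta_rot":[[0,0,0],[0,0,0],[0,0,0],[0,0,0],[0,0,0]],"translation":[[0,0,6],[0,0,14],[0,0,18],[0,0,19],[0,0,19]],"hand":[-1,-1,-1,-1,-1]}' >/dev/null;$Z &&
python3 -m jog '{"delta_rot":[[0,0,0],[0,0,0],[0,0,0],[0,0,0],[0,0,0]],"translation":[[0,0,0.8],[0,0,1.6],[0,0,2.4],[0,0,3.2],[0,0,4]],"hand":[-1,-1,-1,-1,-1]}' >/dev/null;$Z &&
python3 -m jog '{"delta_rot":[[0,0,0],[0,0,0],[0,0,0],[0,0,0],[0,0,0]],"translation":[[0,0,0.8],[0,0,1.6],[0,0,2.4],[0,0,3.2],[0,0,4]],"hand":[-1,-1,-1,-1,-1]}' >/dev/null;$Z &&
python3 -m jog '{"delta_rot":[[0,0,0],[0,0,0],[0,0,0],[0,0,0],[0,0,0]],"translation":[[0,0,0.8],[0,0,1.6],[0,0,2.4],[0,0,3.2],[0,0,4]],"hand":[-1,-1,-1,-1,-1]}' >/dev/null;$Z &&
python3 -m jog '{"delta_rot":[[0,0,0],[0,0,0],[0,0,0],[0,0,0],[0,0,0]],"translation":[[0,0,0.8],[0,0,1.6],[0,0,2.4],[0,0,3.2],[0,0,4]],"hand":[-1,-1,-1,-1,-1]}' >/dev/null;$Z &&
python3 -m jog '{"delta_rot":[[0,0,0],[0,0,0],[0,0,0],[0,0,0],[0,0,0]],"translation":[[0,0,0.8],[0,0,1.6],[0,0,2.4],[0,0,3.2],[0,0,4]],"hand":[-1,-1,-1,-1,-1]}' >/dev/null;$Z
```

```text
G 22.0 z 94.82 fz 0.51
G 22.5 z 91.52 fz 6.13
G 23.0 z 87.74 fz 5.28
G 23.5 z 83.89 fz 7.56
G 24.0 z 79.94 fz 6.73
G 24.5 z 76.0 fz 7.52
```

```bash
Z='python3 guard.py 12'
python3 -m jog '{"delta_rot":[[0,0,0],[0,0,0],[0,0,0],[0,0,0],[0,0,0]],"translation":[[0,0,0.8],[0,0,1.6],[0,0,2.4],[0,0,3.2],[0,0,4]],"hand":[-1,-1,-1,-1,-1]}' >/dev/null;$Z &&
python3 -m jog '{"delta_rot":[[0,0,0],[0,0,0],[0,0,0],[0,0,0],[0,0,0]],"translation":[[0,0,0.8],[0,0,1.6],[0,0,2.4],[0,0,3.2],[0,0,4]],"hand":[-1,-1,-1,-1,-1]}' >/dev/null;$Z &&
python3 -m jog '{"delta_rot":[[0,0,0]],"translation":[[0,0,0.3]],"hand":[-1]}' >/dev/null && $Z &&
python3 -m jog '{"delta_rot":[[0,0,0]],"translation":[[0,0,0.3]],"hand":[-1]}' >/dev/null && $Z &&
python3 -m jog '{"delta_rot":[[0,0,0]],"translation":[[0,0,0.3]],"hand":[-1]}' >/dev/null && $Z &&
python3 -m jog '{"delta_rot":[[0,0,0]],"translation":[[0,0,0.3]],"hand":[-1]}' >/dev/null && $Z &&
python3 -m jog '{"delta_rot":[[0,0,0]],"translation":[[0,0,0.3]],"hand":[-1]}' >/dev/null && $Z &&
python3 -m jog '{"delta_rot":[[0,0,0]],"translation":[[0,0,0.3]],"hand":[-1]}' >/dev/null && $Z &&
python3 -m jog '{"delta_rot":[[0,0,0]],"translation":[[0,0,0.3]],"hand":[-1]}' >/dev/null && $Z &&
python3 -m jog '{"delta_rot":[[0,0,0]],"translation":[[0,0,0.3]],"hand":[-1]}' >/dev/null && $Z &&
python3 -m jog '{"delta_rot":[[0,0,0]],"translation":[[0,0,0.3]],"hand":[-1]}' >/dev/null && $Z &&
python3 -m jog '{"delta_rot":[[0,0,0]],"translation":[[0,0,0.3]],"hand":[-1]}' >/dev/null && $Z &&
python3 -m jog '{"delta_rot":[[0,0,0]],"translation":[[0,0,0.3]],"hand":[-1]}' >/dev/null && $Z &&
python3 -m jog '{"delta_rot":[[0,0,0]],"translation":[[0,0,0.3]],"hand":[-1]}' >/dev/null && $Z &&
python3 -m jog '{"delta_rot":[[0,0,0]],"translation":[[0,0,0.3]],"hand":[-1]}' >/dev/null && $Z &&
python3 -m jog '{"delta_rot":[[0,0,0]],"translation":[[0,0,0.3]],"hand":[-1]}' >/dev/null && $Z &&
python3 -m jog '{"delta_rot":[[0,0,0]],"translation":[[0,0,0.3]],"hand":[-1]}' >/dev/null && $Z &&
python3 -m jog '{"delta_rot":[[0,0,0]],"translation":[[0,0,0.3]],"hand":[-1]}' >/dev/null && $Z &&
python3 -m jog '{"delta_rot":[[0,0,0]],"translation":[[0,0,0.3]],"hand":[-1]}' >/dev/null && $Z &&
python3 -m jog '{"delta_rot":[[0,0,0]],"translation":[[0,0,0.3]],"hand":[-1]}' >/dev/null && $Z &&
python3 -m jog '{"delta_rot":[[0,0,0]],"translation":[[0,0,0.3]],"hand":[-1]}' >/dev/null && $Z &&
python3 -m jog '{"delta_rot":[[0,0,0]],"translation":[[0,0,0.3]],"hand":[-1]}' >/dev/null && $Z
```

```text
G 25.0 z 71.96 fz 7.5
G 25.5 z 67.98 fz 7.57
G 25.6 z 67.59 fz 7.13
G 25.7 z 67.35 fz 6.66
G 25.8 z 67.05 fz 6.81
G 25.9 z 66.77 fz 7.64
G 26.0 z 66.44 fz 6.82
G 26.1 z 66.14 fz 7.43
G 26.2 z 65.9 fz 8.23
G 26.3 z 65.58 fz 8.32
G 26.4 z 65.28 fz 6.6
G 26.5 z 64.98 fz 6.63
G 26.6 z 64.68 fz 6.77
G 26.7 z 64.38 fz 7.78
G 26.8 z 64.09 fz 7.98
G 26.9 z 63.82 fz 7.68
G 27.0 z 63.55 fz 9.14
G 27.1 z 63.24 fz 7.79
G 27.2 z 62.97 fz 8.29
G 27.3 z 62.67 fz 8.52
G 27.4 z 62.36 fz 7.86
G 27.5 z 62.05 fz 9.14
```

```bash
Z='python3 guard.py 12'
python3 -m jog '{"delta_rot":[[0,0,0]],"translation":[[0,0,0.3]],"hand":[-1]}' >/dev/null && $Z &&
python3 -m jog '{"delta_rot":[[0,0,0]],"translation":[[0,0,0.3]],"hand":[-1]}' >/dev/null && $Z &&
python3 -m jog '{"delta_rot":[[0,0,0]],"translation":[[0,0,0.3]],"hand":[-1]}' >/dev/null && $Z &&
python3 -m jog '{"delta_rot":[[0,0,0]],"translation":[[0,0,0.3]],"hand":[-1]}' >/dev/null && $Z &&
python3 -m jog '{"delta_rot":[[0,0,0]],"translation":[[0,0,0.3]],"hand":[-1]}' >/dev/null && $Z &&
python3 -m jog '{"delta_rot":[[0,0,0]],"translation":[[0,0,0.3]],"hand":[-1]}' >/dev/null && $Z &&
python3 -m jog '{"delta_rot":[[0,0,0]],"translation":[[0,0,0.3]],"hand":[-1]}' >/dev/null && $Z &&
python3 -m jog '{"delta_rot":[[0,0,0]],"translation":[[0,0,0.3]],"hand":[-1]}' >/dev/null && $Z &&
python3 -m jog '{"delta_rot":[[0,0,0]],"translation":[[0,0,0.3]],"hand":[-1]}' >/dev/null && $Z &&
python3 -m jog '{"delta_rot":[[0,0,0]],"translation":[[0,0,0.3]],"hand":[-1]}' >/dev/null && $Z &&
python3 -m jog '{"delta_rot":[[0,0,0]],"translation":[[0,0,0.3]],"hand":[-1]}' >/dev/null && $Z &&
python3 -m jog '{"delta_rot":[[0,0,0]],"translation":[[0,0,0.3]],"hand":[-1]}' >/dev/null && $Z &&
python3 -m jog '{"delta_rot":[[0,0,0]],"translation":[[0,0,0.3]],"hand":[-1]}' >/dev/null && $Z &&
python3 -m jog '{"delta_rot":[[0,0,0]],"translation":[[0,0,0.3]],"hand":[-1]}' >/dev/null && $Z &&
python3 -m jog '{"delta_rot":[[0,0,0]],"translation":[[0,0,0.3]],"hand":[-1]}' >/dev/null && $Z &&
python3 -m jog '{"delta_rot":[[0,0,0]],"translation":[[0,0,0.3]],"hand":[-1]}' >/dev/null && $Z &&
python3 -m jog '{"delta_rot":[[0,0,0]],"translation":[[0,0,0.3]],"hand":[-1]}' >/dev/null && $Z &&
python3 -m jog '{"delta_rot":[[0,0,0]],"translation":[[0,0,0.3]],"hand":[-1]}' >/dev/null && $Z &&
python3 -m jog '{"delta_rot":[[0,0,0]],"translation":[[0,0,0.3]],"hand":[-1]}' >/dev/null && $Z &&
python3 -m jog '{"delta_rot":[[0,0,0]],"translation":[[0,0,0.3]],"hand":[-1]}' >/dev/null && $Z &&
python3 -m jog '{"delta_rot":[[0,0,0]],"translation":[[0,0,0.3]],"hand":[-1]}' >/dev/null && $Z &&
python3 -m jog '{"delta_rot":[[0,0,0]],"translation":[[0,0,0.3]],"hand":[-1]}' >/dev/null && $Z &&
python3 -m jog '{"delta_rot":[[0,0,0]],"translation":[[0,0,0.3]],"hand":[-1]}' >/dev/null && $Z &&
python3 -m jog '{"delta_rot":[[0,0,0]],"translation":[[0,0,0.3]],"hand":[-1]}' >/dev/null && $Z &&
python3 -m jog '{"delta_rot":[[0,0,0]],"translation":[[0,0,0.3]],"hand":[-1]}' >/dev/null && $Z
```

```text
G 27.6 z 61.78 fz 8.52
G 27.7 z 61.48 fz 8.31
G 27.8 z 61.16 fz 7.98
G 27.9 z 60.89 fz 8.61
G 28.0 z 60.61 fz 7.67
G 28.1 z 60.31 fz 9.24
G 28.2 z 59.99 fz 8.63
G 28.3 z 59.7 fz 8.05
G 28.4 z 59.4 fz 8.45
G 28.5 z 59.12 fz 8.06
G 28.6 z 58.86 fz 11.12
G 28.7 z 58.75 fz 11.76
G 28.8 z 58.67 fz 12.77
```

Firm end felt (force climbing to 12.8 N while z stalls). I'll back off and watch where contact is lost.

```bash
Z='python3 guard.py 99'
python3 -m jog '{"delta_rot":[[0,0,0],[0,0,0],[0,0,0],[0,0,0],[0,0,0]],"translation":[[0,0,-2],[0,0,-4],[0,0,-6],[0,0,-8],[0,0,-10]],"hand":[-1,-1,-1,-1,-1]}' >/dev/null;$Z
python3 -m jog '{"delta_rot":[[0,0,0],[0,0,0],[0,0,0],[0,0,0]],"translation":[[0,0,-2],[0,0,-4],[0,0,-6],[0,0,-8]],"hand":[-1,-1,-1,-1]}' >/dev/null;$Z
python3 -m jog '{"delta_rot":[[0,0,0],[0,0,0],[0,0,0],[0,0,0],[0,0,0]],"translation":[[0,0,-3],[0,0,-6],[0,0,-20],[0,0,-50],[0,0,-70]],"hand":[-1,-1,-1,-1,-1]}' >/dev/null;$Z
python3 -m jog '{"delta_rot":[[0,0,0],[0,0,0],[0,0,0],[0,0,0],[0,0,0]],"translation":[[0,0,0],[0,0,0],[0,0,0],[0,0,0],[0,0,0]],"hand":[-1,-1,-1,-1,-1]}' >/dev/null;$Z
python3 - <<'E'
from h import *
a=optics.get_image("wrist"); im=optics.get_image("side")
f=lambda i,x,y,w,h,W,H:cv2.resize(np.clip(i[y:y+h,x:x+w,::-1]*1.3,0,255).astype(np.uint8),(W,H),interpolation=cv2.INTER_CUBIC)
cv2.imwrite("pics/p7.png",np.hstack([f(a,180,120,200,200,400,400),f(im,310,160,100,100,400,400)]))
cv2.imwrite("pics/top7.png",optics.get_image("top")[:,:,::-1])
d=cv2.absdiff(cv2.imread("pics/top7.png"),cv2.imread("pics/top0.png")).max(2)
for n,(u,v) in dict(orange=(241,250),tin=(178,230),brayer=(142,185),sorts=(290,192),typ=(297,227),knife=(430,215),cleaner=(446,172)).items(): print(n,d[v-15:v+15,u-12:u+12].mean().round(1))
E
```

```text
G 29.3 z 67.84 fz 4.78
G 29.7 z 75.34 fz -0.11
G 30.2 z 147.64 fz 0.57
G 30.7 z 144.38 fz -0.41
orange 56.0
tin 2.7
brayer 3.6
sorts 26.5
typ 23.5
knife 15.9
cleaner 33.2
```

View pics/p7.png

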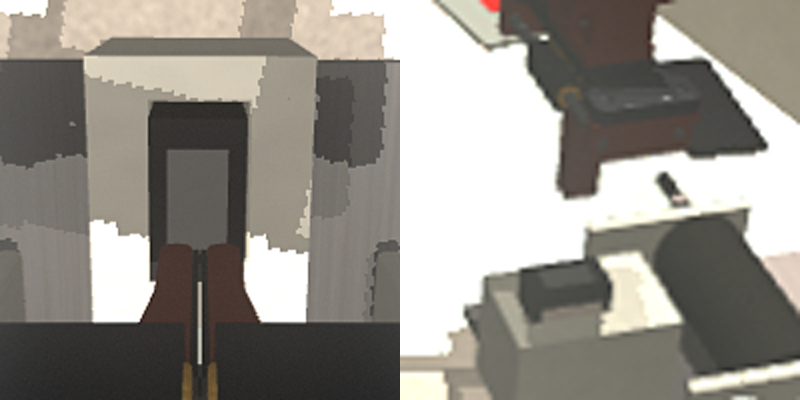

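The cartridge sits lower than before (about half as much shows above the deck), and contact was lost at the held height, so the catch holds. The hand is clear, so I'm handing in.

```bash
python3 -c "
from workcell import ctrl,get_obs
o=get_obs();print(o['t'],o['ft_force']);print(ctrl.close_job())"
```

```text
30.85 [ 0.80632416  0.81667661 -0.56754846]
the job is handed in; nothing more can be done
None
```

The cartridge is out of the storage dock and latched down in the proof press, and I handed the job in at 30.85 s.

- **Dock:** I pressed until the force climbed to about 12.5 N at the stop. It then popped up and I gripped it at 32.0 mm.
- **Press:** It went into the bay with no jamming. I pressed until the force reached 12.8 N while the travel stalled. The 13 N mark was never quite read in either bay. I stopped on the clear climb, and no reading came near 20 N.
- **Catch holding:** On backing off, force fell to zero by reported z≈75, against a held height of about 74.6 at the dock. The last side and wrist views show the cartridge sitting low and upright in the bay, with the hand clear above it.
- **Fingertip height:** The closed fingertips were really about 32 mm shorter than the reported TCP. Going down, I felt nothing until z≈74.6 instead of 107, and both cameras agreed, so I used felt contact as the height reference.
- **Camera disagreement:** The top view and wrist view differed by about 4 mm in x and y. I used the wrist view.
- **Other things on the table:** My before/after comparison was clean for the tin and brayer. It was inconclusive for the orange look-alike, sorts, type line, knife and cleaner; I put the differences there down to the arm and its shadow but did not check. The tool met no unexpected force on the way.

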